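# Lay out the boxwood fittings set

### The job

Gather the four pale boxwood fittings (peg, tailpiece, chinrest and mute) into the walnut set tray, each lying flat and right side up, centred on the blue outline of its own shape and in line with it; which end points which way does not matter. The black ebony peg and ebony tailpiece belong to another violin: leave them where they lie.

Things in the scene. Friction and masses are not known exactly. Their poses are not given: they have to be found in the camera images.
- peg_center (a point): pale boxwood violin peg, 76 mm long: flat round thumbpiece, 23 mm across, 11 mm thick, at the -x end, dark collar, round shaft 9 mm in diameter (7.6 in the last 17 mm). Point: midway along its length, on the shaft, 5.5 mm above its underside; about 15 g, can be gripped here. Lies flat on the bench, right of centre; x along its length, z up.
- tailpiece_center (a point): pale boxwood violin tailpiece, 108 mm long, 10 mm thick, tapering from 36 mm wide (-x end, four dark dots) to 26 mm. Point: its centre, 5 mm above its underside, where it is 31 mm wide; about 30 g. Lies flat on the bench, right of centre; x along its length, z up.
- chinrest_center (a point): pale boxwood chinrest, an oblong plate with round ends, 92 x 52 mm, 16 mm high with its cork feet (the wood begins 3 mm up). Point: its centre, 8 mm above its underside; about 50 g. Lies flat on the bench, right of centre; x along its length, z up.
- mute_center (a point): pale boxwood practice mute like a short comb, 46 x 28 x 12 mm, three prongs towards +x. Point: its centre, 6 mm above its underside; about 25 g. Lies flat on the bench, right of centre; x along its length, z up.
- pad_peg: blue outline of a peg (disc with a stick) on a light felt pad, 126 x 94 x 3 mm, fixed in the tray (left of centre). The pads lie 2 x 2, 130 mm apart along x, 100 mm along y, order varies. Origin: centre of the outline, on the pad's underside; pad top 3 mm above it, 9 mm above the bench; x along the outline, z up. The disc is at -x.
- pad_tailpiece: blue outline of a tailpiece (a long taper) on a light felt pad, 126 x 94 x 3 mm, fixed in the tray (left of centre). The pads lie 2 x 2, 130 mm apart along x, 100 mm along y, order varies. Origin: centre of the outline, on the pad's underside; pad top 3 mm above it, 9 mm above the bench; x along the outline, z up. The tray's rim is 13 mm high.
- pad_chinrest: blue outline of a chinrest (oblong, round ends) on a light felt pad, 126 x 94 x 3 mm, fixed in the tray (left of centre). The pads lie 2 x 2, 130 mm apart along x, 100 mm along y, order varies. Origin: centre of the outline, on the pad's underside; pad top 3 mm above it, 9 mm above the bench; x along the outline, z up.
- pad_mute: blue outline of a mute (three-pronged comb) on a light felt pad, 126 x 94 x 3 mm, fixed in the tray (left of centre). The pads lie 2 x 2, 130 mm apart along x, 100 mm along y, order varies. Origin: centre of the outline, on the pad's underside; pad top 3 mm above it, 9 mm above the bench; x along the outline, z up.
- ebony_peg_center (a point): black ebony peg, same shape and size as the boxwood one; not part of the set. Point: midway along it, 5.5 mm above its underside. Lies flat on the bench, right of centre; x along its length, z up.
- ebony_tailpiece_center (a point): black ebony tailpiece, same shape and size as the boxwood one; not part of the set. Point: its centre, 5 mm up. Lies flat on the bench, right of centre; x along its length, z up. Clear of the work lie a black fingerboard (x about 0.8), a reamer (y about -0.47) and a walnut box 50 mm high (behind the tray).
Not all that is in view belongs to the job. Leave any orange or purple look-alike of the part that bears mute_center alone.

How it is judged:
By the outcome, as a careful person would: the job done as asked, in the order asked, and still so for the second after the job is handed in, with the robot touching nothing.
It also fails if it takes over 115 s, if anything falls off the work surface, if the arm or the gripper's body presses on something with over 40 N, if the wrist force passes 120 N, or if a joint passes its speed limit or range.

### The arm

A 7-joint arm with a two-finger parallel gripper is mounted at the origin on the work surface. World frame = base frame: x ahead of the robot, y to its left, z up, the work surface at z = 0. Lengths are in m, angles in rad, forces in N, time in s.
With the tool pointing down it reaches from about 0.4 to 0.875 m from the base axis. Payload 19.3 kg.
Tool frame: the origin (TCP) lies at the very end of the fingers, on their centre line; the grasp point (between the pads) lies 19 mm behind it; z points along the fingers, y is the direction in which the jaws open and shut (so a half turn about z gives the same grasp; the last joint's range is limited). The gripper opens to 85 mm and grips with 20 to 120 N. Pads are 22 mm wide; open, the fingers measure 114 mm over their backs; the gripper's body (76 mm by 85 mm) begins 54 mm behind the grasp point. The pads swing forward as they close: fully open they stand 13 mm farther back than shut.
Start: joints at [-1.32, 0.521, -0.036, 1.599, 0.021, 1.021, -0.113], TCP at [0.197, 0.593, 0.231] pointing down, gripper open.
Joint ranges: [-2.91, 2.91], [-0.3, 2.13], [-1.5, 1.42], [0.17, 2.43], [-1.26, 4.41], [0.16, 1.93], [-2.52, 2.52]. Speed limits (rad/s): [1.89, 1.89, 2.39, 2.39, 3.01, 3.01, 3.01].

### API

Orientations are given as [roll, pitch, yaw] about the fixed x, y, z axes, in that order (R = Rz(yaw) Ry(pitch) Rx(roll)).
In Python, from workcell import bot, grab_frame, calibration, workorder gives the robot as it stands.
- The arm moves only by the tool move_arm, never from a script. Its arguments are lists of equal length, an entry for each row: "jaw": the closure in counts, from 0 (fully open) to 255 (shut); "dp": the shift along the tool's x, y, z in units of 800 mm (1.0 is 800 mm), a list of three; "rotation": the turn, a rotation vector about the tool's x, y, z in units of pi rad (1.0 is pi rad), a list of three. In form: {"jaw": [jaw, ...], "dp": [[dx, dy, dz], ...], "rotation": [[rx, ry, rz], ...]}. A call has 1 to 10 rows; each row shifts and turns the commanded pose from where the row before left it, along the tool's axes as they then stand; what a row does not reach is not made up. A row lasts 1/8 s, in which the tool goes at most 62.5 mm and 10.7 degrees, less where a joint would pass 70% of its speed; a pose out of reach is approached as far as the arm can. A call with a number of a shift or a turn outside -1 to 1 is refused whole. A call with a gripper value outside its range is refused whole. The fingers move at their own pace and stop on an object; "squeeze" is the grip in N (left out, the last holds). Time passes only in rows, so rows that do not move let the fingers close. It gives the time, the measured TCP pose, the force and the opening at its end, in the units of the state.
- bot.observe(): the state, without advancing time (a new reading comes with each control period).
- grab_frame(name): name is "side" or "top"; returns the picture (420x560x3 uint8, blue, green, red); there is no depth.
- calibration(name): a dict with "camera_matrix" (3x3 intrinsics, pixels), "T" (4x4, takes a point from camera to world coordinates). Camera axes: x right, y down, z forward; pixel columns grow to the right and rows downward; lengths in m; the calibration is good to about 2 mm. A picture is of the moment at which its call begins. calibration takes no time and is no camera call.
- workorder.job_done(): hands the job in, once; it reports no verdict.
The state is a dict: "clock": time; "qpos": joint angles; "qd": joint speeds; "joint_efforts": joint torques, N m; "position": TCP position; "tool_rot": TCP orientation; "force": force on the tool from outside, world axes, zero at the start; "moment": the same for the moment, N m; "grip_width": finger opening in m.
Only numpy, scipy, OpenCV 4.12 (cv2) and the standard library are available. Lean on these libraries where they do the work, as an engineer would, in place of code of your own. Each camera call takes 0.05 s, during which the arm holds its last target. There are 200 camera calls.

## Working session

There is one attempt and no reset: what is moved stays moved. The work goes in short steps, Python scripts to look and compute and a tool call to move; the robot and the scene stay as the last step left them, time stands still between calls to the robot, and variables do not carry over. Pictures are saved under pics/ and viewed, about 12 in all and at most 16, crops included, and the job is handed in when it is done.

Besides the shell and the picture viewer there is one more tool, called after "Emit:" as a command line: name --argument value ..., lists and objects as JSON in quotes. move_arm: Moves the arm, as the interface text tells. Shifts and turns lie within -1 to 1; 1 stands for 800 mm of shift or pi rad of turn. Its arguments: {"type":"object","properties":{"jaw":{"type":"array","items":{"type":"number"}},"dp":{"type":"array","items":{"type":"array","items":{"type":"number","minimum":-1,"maximum":1}}},"rotation":{"type":"array","items":{"type":"array","items":{"type":"number","minimum":-1,"maximum":1}}},"squeeze":{"type":"number"}},"required":["jaw","dp","rotation"]}

```bash
mkdir -p pics; ls; python3 - <<'E'
from workcell import bot, grab_frame, calibration
import cv2
for n in("top","side"):
    cv2.imwrite(f"pics/{n}0.png",grab_frame(n)); c=calibration(n); print(n,c["camera_matrix"],c["T"])
s=bot.observe(); print(s)
E
```

```text
pics
top [[389.45929262   0.         284.34032251]
 [  0.         389.45929262 211.97835467]
 [  0.           0.           1.        ]] [[-0.05427256 -0.96642988  0.251133    0.32787836]
 [-0.99852367  0.05196668 -0.01580952 -0.01324544]
 [ 0.00222824 -0.25162027 -0.96782347  0.79749493]
 [ 0.          0.          0.          1.        ]]
side [[439.22056345   0.         279.92852466]
 [  0.         439.22056345 213.3082409 ]
 [  0.           0.           1.        ]] [[ 0.96988676 -0.18345343  0.16020149  0.38365468]
 [-0.24281123 -0.67690012  0.69487333 -0.64380897]
 [-0.01903648 -0.71284716 -0.70106101  0.65248543]
 [ 0.          0.          0.          1.        ]]
{'clock': 0.1, 'qpos': array([-1.32022473,  0.52197083, -0.03631059,  1.5999309 ,  0.02117419,
        1.02110969, -0.11280562]), 'qd': array([-0.00150506, -0.00247398,  0.00127121, -0.00020866, -0.00040888,
        0.00120699, -0.0005944 ]), 'joint_efforts': array([ 2.43767201e-03, -9.28484201e+01,  1.98363684e+00, -3.70534515e+01,
        1.81126624e-02,  5.35601430e-03,  4.62001151e-05]), 'position': array([0.19700218, 0.59282559, 0.23078044]), 'tool_rot': array([-3.14055949e+00,  5.87508507e-05,  2.82077603e+00]), 'force': array([-0.44526464,  0.39108286,  0.06860944]), 'moment': array([-0.06854222,  0.02950546,  0.05454386]), 'grip_width': 0.0854025031202204}
```

View pics/top0.png

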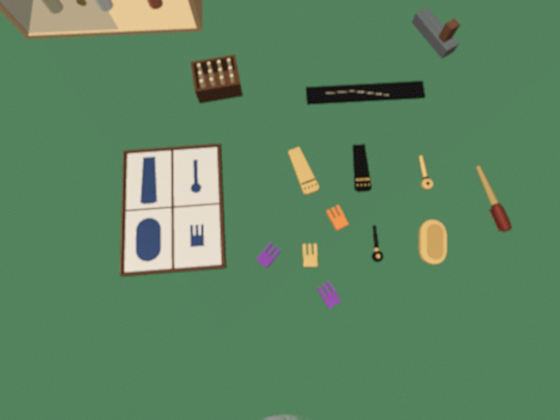

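View pics/side0.png

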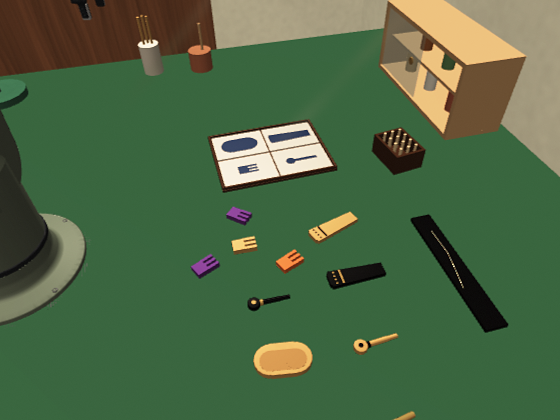

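Top view: the pale candidates are the tailpiece (303,170), peg (426,172), chinrest (433,242) and mute (310,255). The look-alikes to leave are the orange mute (337,217), purple mutes (268,255) and (329,295), ebony tailpiece (361,167), ebony peg (377,243) and the reamer (493,200). The blue outlines are the tailpiece (149,180), peg (196,177), chinrest (148,240) and mute (197,236).

```bash
cat > meas.py <<'E'
import cv2, numpy as np
from workcell import grab_frame, calibration
def world(n,uv,z):
    c=calibration(n);K=np.array(c["camera_matrix"]);T=np.array(c["T"])
    d=np.c_[uv,np.ones(len(uv))]@np.linalg.inv(K).T@T[:3,:3].T
    return (T[:3,3]+d*((z-T[2,3])/d[:,2])[:,None])[:,:2]
def pix(n,p):
    c=calibration(n);K=np.array(c["camera_matrix"]);T=np.linalg.inv(np.array(c["T"]))
    q=K@(T[:3,:3]@np.array(p)+T[:3,3]); return q[:2]/q[2]
S=4
def meas(n,im,z,kind,near,maxd=.03):
    big=cv2.resize(im,None,fx=S,fy=S,interpolation=cv2.INTER_CUBIC)
    h=cv2.cvtColor(big,cv2.COLOR_BGR2HSV); H,Sa,V=[h[...,i].astype(int) for i in range(3)]
    if kind=="pale": m=(H>=10)&(H<=35)&(Sa>60)&(V>110)
    else: m=(H>95)&(H<130)&(Sa>80)
    m=m.astype(np.uint8)
    k,l,st,ce=cv2.connectedComponentsWithStats(cv2.morphologyEx(m,cv2.MORPH_CLOSE,np.ones((17,17)) if kind=="pale" else np.ones((3,3))))
    c=np.array([world(n,(x[None]+.5)/S-.5,z)[0] for x in ce])
    ok=[i for i in range(1,k) if st[i,4]>300 and np.hypot(*(c[i]-near))<maxd]
    if not ok: return None
    i=max(ok,key=lambda i:st[i,4])
    v,u=np.nonzero(l==i)
    W=world(n,(np.c_[u,v]+.5)/S-.5,z); mu=W.mean(0)
    w,E=np.linalg.eigh(np.cov((W-mu).T)); a=E[:,1]; a=a if a[0]>0 else -a
    b=np.array([-a[1],a[0]]); s,t=(W-mu)@a,(W-mu)@b
    cen=mu+a*(s.max()+s.min())/2+b*(t.max()+t.min())/2
    return cen.round(4),np.degrees(np.arctan2(a[1],a[0])).round(1),(np.ptp(s)*1e3).round(),(np.ptp(t)*1e3).round()
E
cat > m0.py <<'E'
from meas import *
I={n:cv2.imread(f"pics/{n}0.png") for n in("top","side")}
for nm,uv,z,k in [("tail",(303,170),.005,"pale"),("peg",(426,172),.0055,"pale"),("chin",(433,242),.009,"pale"),("mute",(310,255),.006,"pale"),("Ptail",(149,180),.009,"b"),("Ppeg",(196,177),.009,"b"),("Pchin",(148,240),.009,"b"),("Pmute",(197,236),.009,"b")]:
    p=world("top",np.array([uv],float),z)[0]
    for n in I: print(nm,n,*(meas(n,I[n],z,k,p) or ["-"]))
for nm,uv in [("ebtail",(361,167)),("ebpeg",(377,243)),("orange",(337,217)),("pu1",(268,255)),("pu2",(329,295))]: print(nm,world("top",np.array([uv],float),.005)[0].round(3))
E
python3 m0.py
python3 -c "
import cv2;a=cv2.imread('pics/top0.png')[130:310,110:450];cv2.imwrite('pics/crop0.png',cv2.resize(a,None,fx=2.3,fy=2.3,interpolation=2))"
```

```text
tail top [ 0.6257 -0.0705] 18.4 112.0 40.0
tail side [ 0.6281 -0.0637] 19.0 109.0 37.0
peg top [ 0.6071 -0.3324] 3.9 81.0 29.0
peg side [ 0.6097 -0.3285] 2.9 77.0 26.0
chin top [ 0.4541 -0.3262] -10.6 96.0 60.0
chin side [ 0.4563 -0.3198] -8.1 94.0 56.0
mute top [ 0.4403 -0.0729] -1.4 51.0 33.0
mute side [ 0.4421 -0.0686] -1.2 49.0 38.0
Ptail top [0.6195 0.2599] 1.4 99.0 28.0
Ptail side [0.6212 0.2636] 1.3 103.0 29.0
Ppeg top [0.6231 0.1601] 1.3 68.0 15.0
Ppeg side [0.6247 0.1636] 1.4 71.0 18.0
Pchin top [0.4904 0.2568] 1.1 84.0 45.0
Pchin side [0.492  0.2599] 1.3 88.0 47.0
Pmute top [0.4838 0.1566] -89.8 21.0 21.0
Pmute side [0.4838 0.1598] -68.9 27.0 26.0
ebtail [ 0.625 -0.198]
ebpeg [ 0.457 -0.213]
orange [ 0.517 -0.136]
pu1 [0.445 0.012]
pu2 [ 0.358 -0.106]
```

View pics/crop0.png

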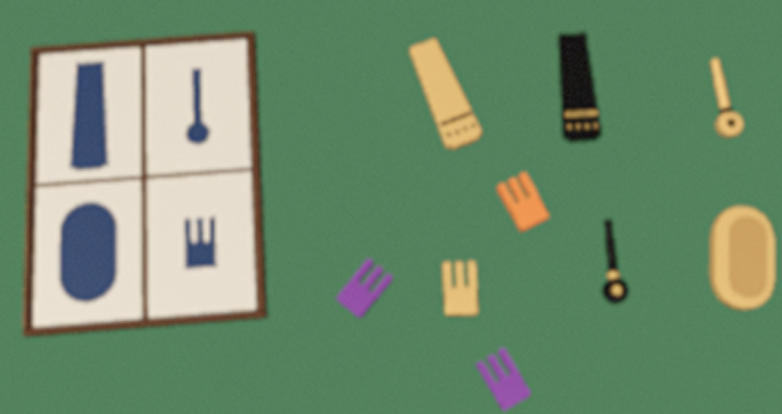

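```bash
cat > go.py <<'E'
# go.py x,y,z,yawdeg [x,y,z,yawdeg ...]: turn first, then shift, in tool axes/units
import sys, numpy as np
from scipy.spatial.transform import Rotation as R
from workcell import bot
s=bot.observe(); p=np.array(s["position"]); r=R.from_euler("xyz",s["tool_rot"])
print("t",round(s["clock"],2),"p",p.round(4),"rpy",np.degrees(s["tool_rot"]).round(2),"F",np.round(s["force"],1),"w",round(s["grip_width"],4))
for a in sys.argv[1:]:
    *q,y=map(float,a.split(",")); q=np.array(q); t=R.from_euler("xyz",[180,0,y],degrees=True)
    rv=(r.inv()*t).as_rotvec()/np.pi; d=t.inv().apply(q-p)/.8
    print(a,"| rot",rv.round(4),"rows>=",round(abs(rv).max()/.055,1),"| dp",d.round(4),"rows>=",round(np.linalg.norm(q-p)/.05,1)); p,r=q,t
E
python3 go.py .45,.2,.15,178.8 .441,-.071,.1,178.8
```

```text
t 0.1 p [0.197  0.5928 0.2308] rpy [-179.94    0.    161.62] F [-0.4  0.4  0.1] w 0.0854
.45,.2,.15,178.8 | rot [-0.0003 -0.     -0.0955] rows>= 1.7 | dp [-0.3265 -0.4843  0.101 ] rows>= 9.5
.441,-.071,.1,178.8 | rot [0. 0. 0.] rows>= 0.0 | dp [ 0.0042 -0.3389  0.0625] rows>= 5.5
```

Emit:
move_arm --jaw '[100, 100, 100, 100, 100, 100, 100, 100, 100, 100]' --dp '[[0, 0, 0], [0, 0, 0], [-0.041, -0.0605, 0.0126], [-0.041, -0.0605, 0.0126], [-0.041, -0.0605, 0.0126], [-0.041, -0.0605, 0.0126], [-0.041, -0.0605, 0.0126], [-0.041, -0.0605, 0.0126], [-0.041, -0.0605, 0.0126], [-0.041, -0.0605, 0.0126]]' --rotation '[[0, 0, -0.0478], [0, 0, -0.0478], [0, 0, 0], [0, 0, 0], [0, 0, 0], [0, 0, 0], [0, 0, 0], [0, 0, 0], [0, 0, 0], [0, 0, 0]]' --squeeze 25

```text
clock: 1.35
position: [0.4522, 0.1989, 0.1503]
tool_rot: [-3.142, 0.0, 3.121]
force: [1.1, 1.1, 0.4]
grip_width: 0.0522
```

Emit:
move_arm --jaw '[100, 100, 100, 100, 100, 100, 100, 100]' --dp '[[0.0007, -0.0565, 0.0104], [0.0007, -0.0565, 0.0104], [0.0007, -0.0565, 0.0104], [0.0007, -0.0565, 0.0104], [0.0007, -0.0565, 0.0104], [0.0007, -0.0565, 0.0104], [0, 0, 0], [0, 0, 0]]' --rotation '[[0, 0, 0], [0, 0, 0], [0, 0, 0], [0, 0, 0], [0, 0, 0], [0, 0, 0], [0, 0, 0], [0, 0, 0]]'

```text
clock: 2.35
position: [0.4426, -0.07, 0.1007]
tool_rot: [3.141, -0.0, 3.121]
force: [0.2, 1.0, -0.3]
grip_width: 0.0519
```

```bash
python3 go.py .441,-.071,.03,178.8 .441,-.071,.002,178.8; python3 - <<'E'
from meas import *
a=grab_frame("top");cv2.imwrite("pics/t1.png",a);b=grab_frame("side");cv2.imwrite("pics/s1.png",b)
for n in("top","side"): print(n,pix(n,[.441,-.071,.1]))
c=lambda i,u,v:cv2.resize(i[v-60:v+60,u-65:u+65],None,fx=3,fy=3,interpolation=2)
u=pix("top",[.441,-.071,.06]).astype(int);v=pix("side",[.441,-.071,.06]).astype(int)
cv2.imwrite("pics/c1.png",np.hstack([c(a,*u),c(b,*v)]))
E
```

```text
t 2.35 p [ 0.4426 -0.07    0.1007] rpy [ 1.7998e+02 -1.0000e-02  1.7882e+02] F [ 0.2  1.  -0.3] w 0.0519
.441,-.071,.03,178.8 | rot [ 0.0001 -0.0001  0.0001] rows>= 0.0 | dp [ 0.0019 -0.0013  0.0884] rows>= 1.4
.441,-.071,.002,178.8 | rot [0. 0. 0.] rows>= 0.0 | dp [ 0.    -0.     0.035] rows>= 0.6
top [311.97267796 246.91069809]
side [239.60276948 210.86654584]
```

View pics/c1.png

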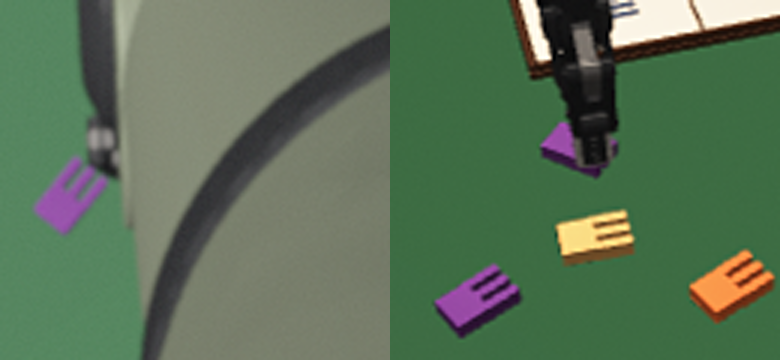

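The crop shows the pale three-pronged mute at about (590,235) in the side half, with the gripper straight above. The purple and orange mutes are clear of the jaws.

Emit:
move_arm --jaw '[100, 100, 100, 100, 100, 255, 255, 255, 255]' --dp '[[0.001, -0.0006, 0.045], [0.0009, -0.0007, 0.045], [0, 0, 0.0205], [0, 0, 0.0125], [0, 0, 0], [0, 0, 0], [0, 0, 0], [0, 0, 0], [0, 0, 0]]' --rotation '[[0, 0, 0], [0, 0, 0], [0, 0, 0], [0, 0, 0], [0, 0, 0], [0, 0, 0], [0, 0, 0], [0, 0, 0], [0, 0, 0]]'

```text
clock: 3.58
position: [0.4415, -0.0714, 0.0031]
tool_rot: [3.142, 0.001, 3.121]
force: [-1.2, 0.2, 5.3]
grip_width: 0.027
```

```bash
python3 - <<'E'
from meas import *
b=grab_frame("side");cv2.imwrite("pics/s2.png",b)
v=pix("side",[.441,-.071,.02]).astype(int)
cv2.imwrite("pics/c2.png",cv2.resize(b[v[1]-50:v[1]+50,v[0]-65:v[0]+65],None,fx=5,fy=5,interpolation=2))
# mute outline at lower threshold
im=cv2.imread("pics/top0.png")
for n in("top","side"):
    im=cv2.imread(f"pics/{n}0.png"); g=cv2.resize(im,None,fx=4,fy=4,interpolation=2)
    h=cv2.cvtColor(g,cv2.COLOR_BGR2GRAY)
    c=pix(n,[.494,.16,.009])*4; x,y=c.astype(int); sub=h[y-90:y+90,x-110:x+110]
    for th in (120,150,175):
        v,u=np.nonzero(sub<th); k,l,st,ce=cv2.connectedComponentsWithStats((sub<th).astype(np.uint8))
        i=1+st[1:,4].argmax(); v,u=np.nonzero(l==i); W=world(n,(np.c_[u+x-110,v+y-90]+.5)/4-.5,.009)
        print(n,th,W.min(0).round(4),W.max(0).round(4),((W.min(0)+W.max(0))/2).round(4))
E
python3 go.py .441,-.071,.06,180
```

```text
top 120 [0.4721 0.1446] [0.5126 0.1693] [0.4924 0.157 ]
top 150 [0.471  0.1441] [0.5143 0.1704] [0.4927 0.1572]
top 175 [0.4704 0.143 ] [0.5157 0.1709] [0.493 0.157]
side 120 [0.419 0.069] [0.5467 0.1749] [0.4829 0.1219]
side 150 [0.419 0.069] [0.5469 0.1758] [0.483  0.1224]
side 175 [0.419 0.069] [0.5469 0.1776] [0.483  0.1233]
t 3.62 p [ 0.4415 -0.0714  0.0031] rpy [1.8000e+02 7.0000e-02 1.7883e+02] F [-0.5  1.7  5.2] w 0.0267
.441,-.071,.06,180 | rot [ 0.      0.0004 -0.0065] rows>= 0.1 | dp [ 0.0006  0.0005 -0.0711] rows>= 1.1
```

View pics/c2.png

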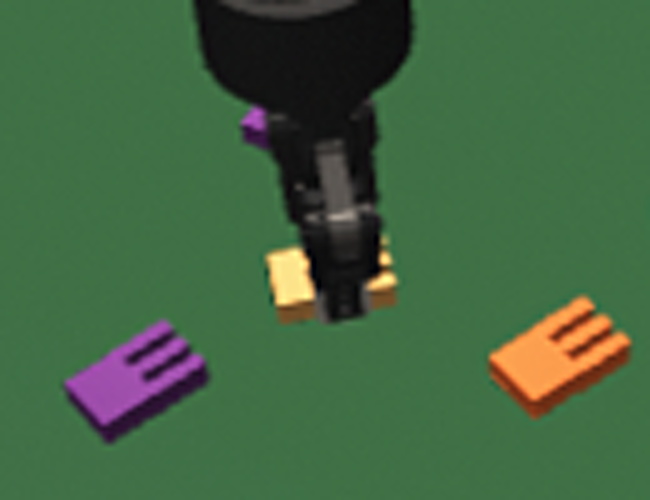

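The mute is gripped (opening 27 mm), with its centre about 1–2 mm behind the finger line. I'll lift it and carry it to the mute pad.

```bash
python3 go.py .4415,-.0714,.07,181.4 .4937,.1585,.07,181.4 .4937,.1585,.013,181.4
```

```text
t 3.62 p [ 0.4415 -0.0714  0.0031] rpy [1.8000e+02 7.0000e-02 1.7883e+02] F [-0.5  1.7  5.2] w 0.0267
.4415,-.0714,.07,181.4 | rot [ 0.      0.0004 -0.0143] rows>= 0.3 | dp [-0.      0.     -0.0836] rows>= 1.3
.4937,.1585,.07,181.4 | rot [0. 0. 0.] rows>= 0.0 | dp [-0.0723  0.2857  0.    ] rows>= 4.7
.4937,.1585,.013,181.4 | rot [0. 0. 0.] rows>= 0.0 | dp [-0.     -0.      0.0713] rows>= 1.1
```

Emit:
move_arm --jaw '[255, 255, 255, 255, 255, 255, 255, 255, 255, 255]' --dp '[[0, 0, -0.0418], [0, 0, -0.0418], [0, 0, 0], [-0.0121, 0.0476, 0], [-0.0121, 0.0476, 0], [-0.0121, 0.0476, 0], [-0.0121, 0.0476, 0], [-0.0121, 0.0476, 0], [-0.0121, 0.0476, 0], [0, 0, 0]]' --rotation '[[0, 0, 0], [0, 0, -0.0143], [0, 0, 0], [0, 0, 0], [0, 0, 0], [0, 0, 0], [0, 0, 0], [0, 0, 0], [0, 0, 0], [0, 0, 0]]'

```text
clock: 4.88
position: [0.4935, 0.1614, 0.0687]
tool_rot: [3.14, 0.0, -3.114]
force: [-0.2, -0.5, -0.3]
grip_width: 0.0272
```

```bash
python3 go.py .4937,.1585,.03,181.4 .4937,.1585,.013,181.4
```

```text
t 4.88 p [0.4935 0.1614 0.0687] rpy [ 1.7994e+02  1.0000e-02 -1.7839e+02] F [-0.2 -0.5 -0.3] w 0.0272
.4937,.1585,.03,181.4 | rot [0.0004 0.0001 0.0011] rows>= 0.0 | dp [-0.0002 -0.0037  0.0484] rows>= 0.8
.4937,.1585,.013,181.4 | rot [0. 0. 0.] rows>= 0.0 | dp [-0.     -0.      0.0213] rows>= 0.3
```

Emit:
move_arm --jaw '[255, 255, 255, 255]' --dp '[[0, 0, 0.024], [0, 0, 0.024], [0, 0, 0], [0, 0, 0]]' --rotation '[[0, 0, 0], [0, 0, 0], [0, 0, 0], [0, 0, 0]]'

```text
clock: 5.38
position: [0.4937, 0.1579, 0.0312]
tool_rot: [-3.141, 0.0, -3.118]
force: [-1.7, -0.3, -0.7]
grip_width: 0.0271
```

```bash
python3 go.py .4937,.1585,.013,181.4
```

```text
t 5.38 p [0.4937 0.1579 0.0312] rpy [-1.7999e+02  1.0000e-02 -1.7864e+02] F [-1.7 -0.3 -0.7] w 0.0271
.4937,.1585,.013,181.4 | rot [-0.      0.0001 -0.0002] rows>= 0.0 | dp [-0.0001  0.0007  0.0228] rows>= 0.4
```

Emit:
move_arm --jaw '[255, 255, 255, 255, 125, 125, 125, 125, 125, 125]' --dp '[[0, 0, 0.012], [0, 0, 0.0105], [0, 0, 0], [0, 0, 0], [0, 0, 0], [0, 0, 0], [0, 0, -0.02], [0, 0, -0.05], [0, 0, -0.05], [0, 0, 0]]' --rotation '[[0, 0, 0], [0, 0, 0], [0, 0, 0], [0, 0, 0], [0, 0, 0], [0, 0, 0], [0, 0, 0], [0, 0, 0], [0, 0, 0], [0, 0, 0]]'

```text
clock: 6.62
position: [0.495, 0.1588, 0.1124]
tool_rot: [3.14, 0.005, -3.117]
force: [-0.4, -0.7, 0.8]
grip_width: 0.0435
```

```bash
python3 go.py .6255,-.069,.1,198.6 .6255,-.069,.004,198.6
```

```text
t 6.62 p [0.495  0.1588 0.1124] rpy [ 179.89    0.28 -178.62] F [-0.4 -0.7  0.8] w 0.0435
.6255,-.069,.1,198.6 | rot [ 0.0004  0.0016 -0.0957] rows>= 1.7 | dp [-0.0638 -0.3219  0.0155] rows>= 5.3
.6255,-.069,.004,198.6 | rot [0. 0. 0.] rows>= 0.0 | dp [ 0.   -0.    0.12] rows>= 1.9
```

Emit:
move_arm --jaw '[100, 100, 100, 100, 100, 100, 100, 100, 100, 100]' --dp '[[0, 0, 0], [0, 0, 0], [-0.0106, -0.0537, 0.0026], [-0.0106, -0.0537, 0.0026], [-0.0106, -0.0537, 0.0026], [-0.0106, -0.0537, 0.0026], [-0.0106, -0.0537, 0.0026], [-0.0106, -0.0537, 0.0026], [0, 0, 0], [0, 0, 0]]' --rotation '[[0, 0, -0.0478], [0, 0, -0.0478], [0, 0, 0], [0, 0, 0], [0, 0, 0], [0, 0, 0], [0, 0, 0], [0, 0, 0], [0, 0, 0], [0, 0, 0]]'

```text
clock: 7.88
position: [0.6235, -0.0692, 0.0962]
tool_rot: [3.141, -0.001, -2.817]
force: [-0.6, -0.1, -0.1]
grip_width: 0.0519
```

```bash
python3 go.py .6255,-.069,.004,198.6;  python3 - <<'E'
from meas import *
a=grab_frame("top");cv2.imwrite("pics/t3.png",a);b=grab_frame("side");cv2.imwrite("pics/s3.png",b)
c=lambda n,i,p:(lambda u,v:cv2.resize(i[v-40:v+40,u-45:u+45],None,fx=4,fy=4,interpolation=2))(*pix(n,p).astype(int))
cv2.imwrite("pics/c3.png",np.hstack([c("top",a,[.494,.158,.01]),c("side",b,[.494,.158,.01])]))
for n,i in(("top",a),("side",b)): print(n,meas(n,i,.0145,"pale",np.array([.494,.158])))
E
```

```text
t 7.88 p [ 0.6235 -0.0692  0.0962] rpy [ 1.7996e+02 -4.0000e-02 -1.6139e+02] F [-0.6 -0.1 -0.1] w 0.0519
.6255,-.069,.004,198.6 | rot [ 0.0002 -0.0002  0.0001] rows>= 0.0 | dp [-0.0025 -0.0006  0.1152] rows>= 1.8
top None
side None
```

View pics/c3.png

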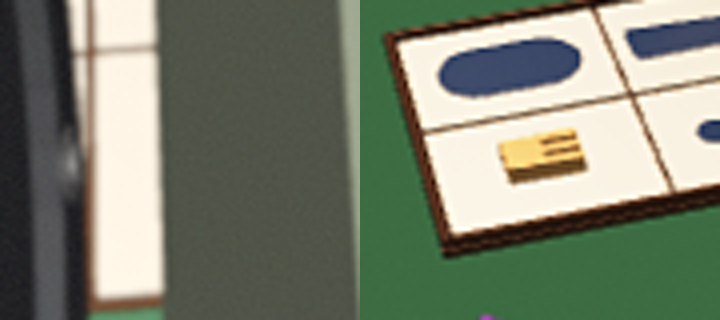

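In the side view the mute lies flat on its pad and covers the outline, at about (543,157) in the crop. Now the tailpiece.

Emit:
move_arm --jaw '[100, 100, 100, 100, 100, 255, 255, 255, 255]' --dp '[[-0.0025, -0.0006, 0.05], [0, 0, 0.045], [0, 0, 0.0202], [0, 0, 0], [0, 0, 0], [0, 0, 0], [0, 0, 0], [0, 0, 0], [0, 0, 0]]' --rotation '[[0, 0, 0], [0, 0, 0], [0, 0, 0], [0, 0, 0], [0, 0, 0], [0, 0, 0], [0, 0, 0], [0, 0, 0], [0, 0, 0]]'

```text
clock: 9.1
position: [0.6267, -0.0695, 0.0055]
tool_rot: [-3.141, 0.001, -2.817]
force: [-1.3, 0.9, 9.5]
grip_width: 0.0301
```

```bash
python3 - <<'E'
from meas import *
b=grab_frame("side");cv2.imwrite("pics/s4.png",b)
v=pix("side",[.6255,-.069,.02]).astype(int)
cv2.imwrite("pics/c4.png",cv2.resize(b[v[1]-50:v[1]+50,v[0]-65:v[0]+65],None,fx=5,fy=5,interpolation=2))
E
python3 go.py .6255,-.069,.08,181.4 .6203,.2615,.08,181.4 .6203,.2615,.025,181.4
```

```text
t 9.15 p [ 0.6267 -0.0695  0.0056] rpy [-1.7997e+02  9.0000e-02 -1.6139e+02] F [-1.3  0.3 10.3] w 0.0302
.6255,-.069,.08,181.4 | rot [-0.0001  0.0005  0.0956] rows>= 1.7 | dp [ 0.0015  0.0006 -0.0931] rows>= 1.5
.6203,.2615,.08,181.4 | rot [0. 0. 0.] rows>= 0.0 | dp [-0.0036  0.4132  0.    ] rows>= 6.6
.6203,.2615,.025,181.4 | rot [0. 0. 0.] rows>= 0.0 | dp [-0.     -0.      0.0687] rows>= 1.1
```

View pics/c4.png

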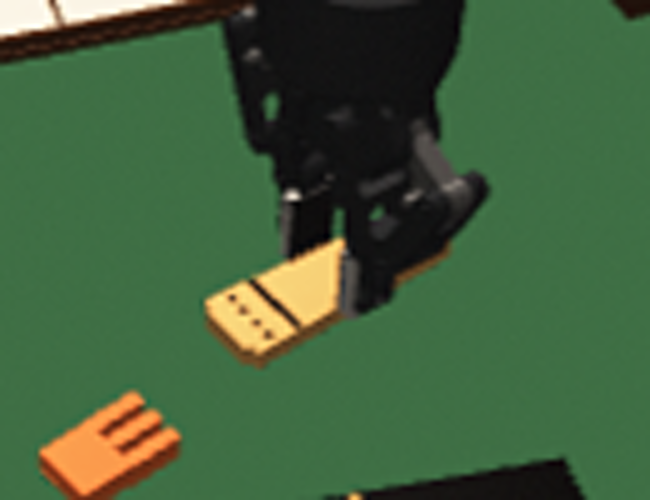

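Emit:
move_arm --jaw '[255, 255, 255, 255, 255, 255, 255, 255, 255, 255]' --dp '[[0, 0, -0.04], [0, 0, -0.054], [0, 0, 0], [-0.0036, 0.06, 0], [-0.0006, 0.06, 0], [-0.0006, 0.06, 0], [-0.0006, 0.06, 0], [-0.0006, 0.06, 0], [-0.0006, 0.06, 0], [-0.0006, 0.053, 0]]' --rotation '[[0, 0, 0], [0, 0, 0.0478], [0, 0, 0.0478], [0, 0, 0], [0, 0, 0], [0, 0, 0], [0, 0, 0], [0, 0, 0], [0, 0, 0], [0, 0, 0]]'

```text
clock: 10.4
position: [0.6236, 0.263, 0.0801]
tool_rot: [3.141, 0.001, -3.117]
force: [1.4, 0.1, -0.2]
grip_width: 0.0298
```

Emit:
move_arm --jaw '[255, 255, 255, 255]' --dp '[[0, 0, 0.03], [0, 0, 0.03], [0, 0, 0], [0, 0, 0]]' --rotation '[[0, 0, 0], [0, 0, 0], [0, 0, 0], [0, 0, 0]]'

```text
clock: 10.9
position: [0.6243, 0.261, 0.0326]
tool_rot: [3.141, 0.001, -3.117]
force: [0.8, 0.1, 0.2]
grip_width: 0.0301
```

```bash
python3 go.py .621,.2617,.0155,181.4
```

```text
t 10.9 p [0.6243 0.261  0.0326] rpy [ 1.7997e+02  6.0000e-02 -1.7861e+02] F [0.8 0.1 0.2] w 0.0301
.621,.2617,.0155,181.4 | rot [ 0.0002  0.0004 -0.0001] rows>= 0.0 | dp [0.0041 0.0009 0.0214] rows>= 0.3
```

Emit:
move_arm --jaw '[255, 255, 255, 255, 120, 120, 120, 120, 120, 120]' --dp '[[0.0041, 0.0009, 0.011], [0, 0, 0.0105], [0, 0, 0], [0, 0, 0], [0, 0, 0], [0, 0, 0], [0, 0, -0.02], [0, 0, -0.05], [0, 0, -0.05], [0, 0, 0]]' --rotation '[[0, 0, 0], [0, 0, 0], [0, 0, 0], [0, 0, 0], [0, 0, 0], [0, 0, 0], [0, 0, 0], [0, 0, 0], [0, 0, 0], [0, 0, 0]]'

```text
clock: 12.15
position: [0.6222, 0.2623, 0.1146]
tool_rot: [3.139, 0.005, -3.117]
force: [0.0, -0.4, 0.2]
grip_width: 0.0453
```

```bash
python3 go.py .6073,-.3305,.11,183.7 .6073,-.3305,.02,183.7 .6073,-.3305,.004,183.7
```

```text
t 12.15 p [0.6222 0.2623 0.1146] rpy [ 179.86    0.31 -178.61] F [ 0.  -0.4  0.2] w 0.0453
.6073,-.3305,.11,183.7 | rot [ 0.0008  0.0018 -0.0128] rows>= 0.2 | dp [ 0.0665 -0.7382  0.0058] rows>= 11.9
.6073,-.3305,.02,183.7 | rot [0. 0. 0.] rows>= 0.0 | dp [ 0.     -0.      0.1125] rows>= 1.8
.6073,-.3305,.004,183.7 | rot [0. 0. 0.] rows>= 0.0 | dp [ 0.   -0.    0.02] rows>= 0.3
```

Emit:
move_arm --jaw '[150, 150, 150, 150, 150, 150, 150, 150, 150, 150]' --dp '[[0, 0, 0], [0.006, -0.0672, 0.0005], [0.006, -0.0671, 0.0005], [0.006, -0.0671, 0.0005], [0.006, -0.0671, 0.0005], [0.006, -0.0671, 0.0005], [0.006, -0.0671, 0.0005], [0.006, -0.0671, 0.0005], [0.006, -0.0671, 0.0005], [0.006, -0.0671, 0.0005]]' --rotation '[[0, 0, -0.0128], [0, 0, 0], [0, 0, 0], [0, 0, 0], [0, 0, 0], [0, 0, 0], [0, 0, 0], [0, 0, 0], [0, 0, 0], [0, 0, 0]]'

```text
clock: 13.4
position: [0.6078, -0.225, 0.1057]
tool_rot: [3.141, -0.001, -3.075]
force: [1.2, 1.0, 0.9]
grip_width: 0.035
```

Emit:
move_arm --jaw '[150, 150, 150, 150, 150]' --dp '[[0.006, -0.0671, 0.0005], [0.006, -0.0671, 0.0005], [0, 0, 0], [0, 0, 0], [0, 0, 0]]' --rotation '[[0, 0, 0], [0, 0, 0], [0, 0, 0], [0, 0, 0], [0, 0, 0]]'

```text
clock: 14.02
position: [0.6062, -0.3297, 0.1055]
tool_rot: [3.141, -0.0, -3.075]
force: [0.7, 0.6, -0.3]
grip_width: 0.035
```

```bash
python3 go.py .6073,-.3305,.04,183.7 .6073,-.3305,.004,183.7;  python3 - <<'E'
from meas import *
a=grab_frame("top");cv2.imwrite("pics/t5.png",a);b=grab_frame("side");cv2.imwrite("pics/s5.png",b)
c=lambda n,i,p:(lambda u,v:cv2.resize(i[v-65:v+65,u-65:u+65],None,fx=3,fy=3,interpolation=2))(*pix(n,p).astype(int))
cv2.imwrite("pics/c5.png",np.hstack([c("top",a,[.556,.21,.01]),c("side",b,[.6073,-.33,.03])]))
for q,z in(([.494,.157],.0145),([.62,.26],.014)): print(meas("top",a,z,"pale",np.array(q)),meas("side",b,z,"pale",np.array(q)))
E
```

```text
t 14.03 p [ 0.6062 -0.3297  0.1055] rpy [ 1.7995e+02 -2.0000e-02 -1.7617e+02] F [ 0.7  0.6 -0.3] w 0.035
.6073,-.3305,.04,183.7 | rot [ 0.0003 -0.0001  0.0007] rows>= 0.0 | dp [-0.0013 -0.0011  0.0818] rows>= 1.3
.6073,-.3305,.004,183.7 | rot [0. 0. 0.] rows>= 0.0 | dp [ 0.    -0.     0.045] rows>= 0.7
(array([0.4925, 0.1565]), np.float64(2.5), np.float64(48.0), np.float64(30.0)) (array([0.4939, 0.1583]), np.float64(11.2), np.float64(53.0), np.float64(47.0))
None None
```

View pics/c5.png

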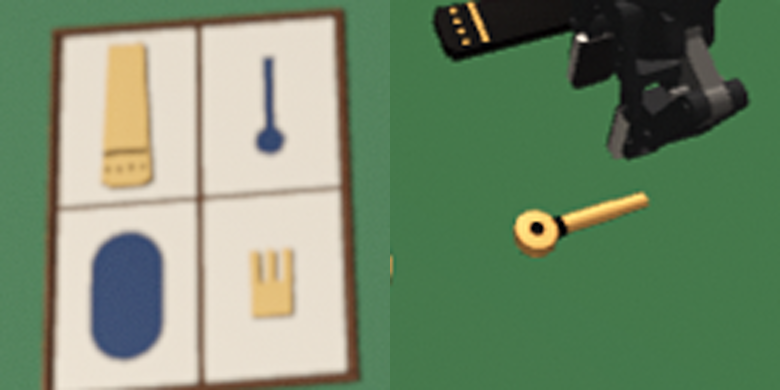

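The mute reads (.4925,.1565) against its outline at (.4927,.1568), which is good. The tailpiece covers its outline but may be turned 1–2°; I'll measure it later. The peg's head is at (537,230) and its tip at (645,200) in the crop, with the gripper above.

Emit:
move_arm --jaw '[150, 150, 150, 150, 150, 255, 255, 255, 255, 255]' --dp '[[-0.0013, -0.0011, 0.05], [0, 0, 0.05], [0, 0, 0.0267], [0, 0, 0], [0, 0, 0], [0, 0, 0], [0, 0, 0], [0, 0, 0], [0, 0, 0], [0, 0, 0]]' --rotation '[[0, 0, 0.0007], [0, 0, 0], [0, 0, 0], [0, 0, 0], [0, 0, 0], [0, 0, 0], [0, 0, 0], [0, 0, 0], [0, 0, 0], [0, 0, 0]]'

```text
clock: 15.38
position: [0.6076, -0.3323, 0.0053]
tool_rot: [-3.141, 0.001, -3.079]
force: [0.6, -0.5, 6.9]
grip_width: 0.0071
```

```bash
python3 - <<'E'
from meas import *
b=grab_frame("side");cv2.imwrite("pics/s6.png",b)
v=pix("side",[.6073,-.3305,.02]).astype(int)
cv2.imwrite("pics/c6.png",cv2.resize(b[v[1]-50:v[1]+50,v[0]-65:v[0]+65],None,fx=5,fy=5,interpolation=2))
def axis(im,bl):  # tail axis in world: midline of rows along x
    g=cv2.resize(im,None,fx=4,fy=4,interpolation=2).astype(int)
    m=((g[...,2]-g[...,0])>45)&(g[...,2]>120) if not bl else (g[...,0]-g[...,2]>10)
    M=m.astype(np.uint8); x0,y0=(pix("top",[.69,.305,.009])*4).astype(int); x1,y1=(pix("top",[.56,.22,.009])*4).astype(int)
    v,u=np.nonzero(M[y0:y1,x0:x1]); 
    W=world("top",(np.c_[u+x0,v+y0]+.5)/4-.5,.009 if bl else .015)
    b=np.linspace(W[:,0].min()+.012,W[:,0].max()-.012,12); c=[];w=[]
    for x in b:
        t=W[abs(W[:,0]-x)<.002,1]; c.append((t.min()+t.max())/2); w.append(np.ptp(t))
    k=np.polyfit(b,c,1); xm=(W[:,0].min()+W[:,0].max())/2
    print("blue" if bl else "pale",W.min(0).round(4),W.max(0).round(4),"ctr",xm.round(4),np.polyval(k,xm).round(4),"yaw",np.degrees(np.arctan(k[0])).round(2),np.round(w,3))
axis(cv2.imread("pics/top0.png"),1); axis(cv2.imread("pics/t5.png"),0)
E
python3 go.py .6073,-.3305,.08,181.4
```

```text
blue [0.5685 0.2433] [0.6703 0.2744] ctr 0.6194 0.2599 yaw 1.44 [0.03  0.029 0.029 0.029 0.028 0.027 0.027 0.025 0.025 0.025 0.024 0.023]
pale [0.5651 0.2398] [0.6745 0.2764] ctr 0.6198 0.2596 yaw 2.07 [0.037 0.035 0.034 0.034 0.034 0.033 0.032 0.031 0.03  0.03  0.029 0.028]
t 15.43 p [ 0.6076 -0.3323  0.0053] rpy [-1.7996e+02  8.0000e-02 -1.7642e+02] F [ 0.7 -0.5  7.6] w 0.0072
.6073,-.3305,.08,181.4 | rot [-0.0002  0.0004  0.0121] rows>= 0.2 | dp [ 0.0003  0.0022 -0.0934] rows>= 1.5
```

View pics/c6.png

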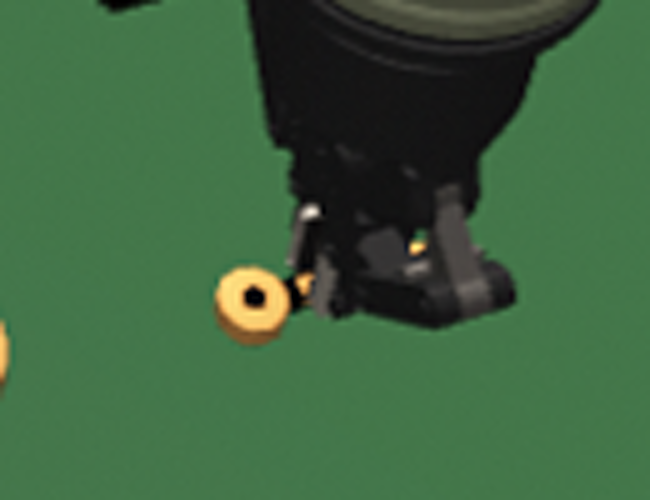

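The tailpiece is within 0.5 mm and 0.6° of its outline. The peg is gripped, so I'll carry it to its pad.

Emit:
move_arm --jaw '[255, 255, 255, 255, 255, 255, 255, 255, 255, 255]' --dp '[[0, 0, -0.04], [0, 0, -0.055], [-0.0035, 0.062, 0], [-0.0035, 0.062, 0], [-0.0035, 0.062, 0], [-0.0035, 0.062, 0], [-0.0035, 0.062, 0], [-0.0035, 0.062, 0], [-0.0035, 0.062, 0], [-0.0035, 0.062, 0]]' --rotation '[[0, 0, 0], [0, 0, 0.0121], [0, 0, 0], [0, 0, 0], [0, 0, 0], [0, 0, 0], [0, 0, 0], [0, 0, 0], [0, 0, 0], [0, 0, 0]]'

```text
clock: 16.68
position: [0.6196, 0.0669, 0.0806]
tool_rot: [3.142, 0.0, -3.117]
force: [1.3, -0.9, -0.9]
grip_width: 0.0067
```

Emit:
move_arm --jaw '[255, 255, 255, 255, 255, 255]' --dp '[[-0.0035, 0.062, 0], [-0.0035, 0.06, 0], [0, 0, 0.03], [0, 0, 0.03], [0, 0, 0], [0, 0, 0]]' --rotation '[[0, 0, 0], [0, 0, 0], [0, 0, 0], [0, 0, 0], [0, 0, 0], [0, 0, 0]]'

```text
clock: 17.42
position: [0.6233, 0.1629, 0.0333]
tool_rot: [3.141, 0.001, -3.117]
force: [1.0, -0.7, -0.4]
grip_width: 0.0069
```

```bash
python3 go.py .623,.1622,.015,181.4; python3 - <<'E'
from meas import *
b=grab_frame("side")
v=pix("side",[.623,.162,.03]).astype(int)
cv2.imwrite("pics/c7.png",cv2.resize(b[v[1]-50:v[1]+50,v[0]-65:v[0]+65],None,fx=5,fy=5,interpolation=2))
E
```

```text
t 17.43 p [0.6233 0.1629 0.0333] rpy [ 1.7999e+02  4.0000e-02 -1.7862e+02] F [ 1.  -0.7 -0.4] w 0.0069
.623,.1622,.015,181.4 | rot [ 0.0001  0.0002 -0.0001] rows>= 0.0 | dp [ 0.0004 -0.0009  0.0229] rows>= 0.4
```

View pics/c7.png

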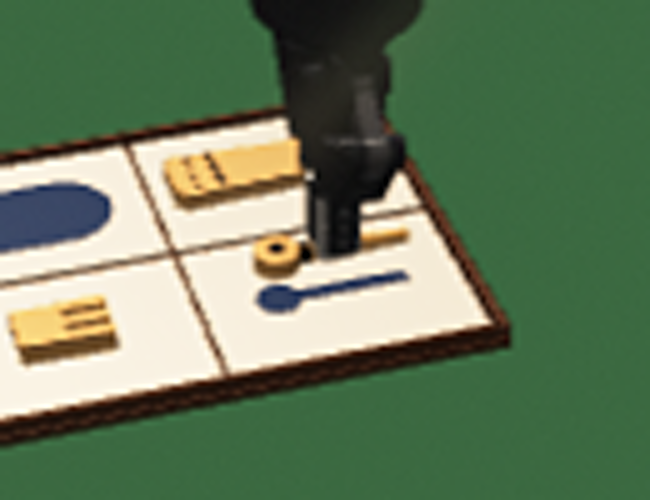

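The peg hangs level, 18 mm above its outline and parallel to it. I'll lower and release it.

Emit:
move_arm --jaw '[255, 255, 255, 255, 185, 185, 185, 185, 185, 185]' --dp '[[0.0004, -0.0009, 0.012], [0, 0, 0.0108], [0, 0, 0], [0, 0, 0], [0, 0, 0], [0, 0, 0], [0, 0, -0.02], [0, 0, -0.05], [0, 0, -0.05], [0, 0, 0]]' --rotation '[[0, 0, 0], [0, 0, 0], [0, 0, 0], [0, 0, 0], [0, 0, 0], [0, 0, 0], [0, 0, 0], [0, 0, 0], [0, 0, 0], [0, 0, 0]]'

```text
clock: 18.73
position: [0.6244, 0.1627, 0.1144]
tool_rot: [3.14, 0.006, -3.117]
force: [-0.2, -0.7, -0.3]
grip_width: 0.0231
```

```bash
python3 go.py .4543,-.3245,.11,170.5 .4543,-.3245,.004,170.5
```

```text
t 18.73 p [0.6244 0.1627 0.1144] rpy [ 179.9     0.32 -178.61] F [-0.2 -0.7 -0.3] w 0.0231
.4543,-.3245,.11,170.5 | rot [0.0007 0.0017 0.0605] rows>= 1.1 | dp [ 0.1092 -0.6357  0.0055] rows>= 10.3
.4543,-.3245,.004,170.5 | rot [0. 0. 0.] rows>= 0.0 | dp [ 0.     -0.      0.1325] rows>= 2.1
```

Emit:
move_arm --jaw '[20, 20, 20, 20, 20, 20, 20, 20, 20, 20]' --dp '[[0, 0, 0], [0, 0, 0], [0.0109, -0.0636, 0.0006], [0.0109, -0.0636, 0.0006], [0.0109, -0.0636, 0.0006], [0.0109, -0.0636, 0.0006], [0.0109, -0.0636, 0.0006], [0.0109, -0.0636, 0.0006], [0.0109, -0.0636, 0.0006], [0.0109, -0.0636, 0.0006]]' --rotation '[[0, 0, 0.03], [0, 0, 0.0305], [0, 0, 0], [0, 0, 0], [0, 0, 0], [0, 0, 0], [0, 0, 0], [0, 0, 0], [0, 0, 0], [0, 0, 0]]'

```text
clock: 19.98
position: [0.4859, -0.2292, 0.1066]
tool_rot: [3.142, 0.0, 2.976]
force: [1.0, -0.4, 0.1]
grip_width: 0.0784
```

Emit:
move_arm --jaw '[20, 20, 20, 20, 20]' --dp '[[0.0109, -0.0636, 0.0006], [0.0111, -0.0634, 0.0006], [0, 0, 0], [0, 0, 0], [0, 0, 0]]' --rotation '[[0, 0, 0], [0, 0, 0], [0, 0, 0], [0, 0, 0], [0, 0, 0]]'

```text
clock: 20.6
position: [0.4532, -0.3238, 0.1054]
tool_rot: [3.141, 0.0, 2.978]
force: [-0.1, 0.3, -0.1]
grip_width: 0.0787
```

```bash
python3 go.py .4543,-.3245,.004,170.5;  python3 - <<'E'
from meas import *
a=grab_frame("top");cv2.imwrite("pics/t8.png",a);b=grab_frame("side");cv2.imwrite("pics/s8.png",b)
c=lambda n,i,p:(lambda u,v:cv2.resize(i[max(v-65,0):v+65,u-65:u+65],(390,390),interpolation=2))(*pix(n,p).astype(int))
cv2.imwrite("pics/c8.png",np.hstack([c("top",a,[.556,.21,.01]),c("side",b,[.4543,-.3245,.05])]))
g=cv2.resize(a,None,fx=4,fy=4,interpolation=2).astype(int)
m=((g[...,2]-g[...,0])>45)&(g[...,2]>120); u0=pix("top",[.67,.19,.009])*4;u1=pix("top",[.57,.13,.009])*4
x0,y0=u0.astype(int);x1,y1=u1.astype(int);v,u=np.nonzero(m[y0:y1,x0:x1]);W=world("top",(np.c_[u+x0,v+y0]+.5)/4-.5,.0145)
print("peg",W.min(0),W.max(0),(W.min(0)+W.max(0))/2, [np.median(W[abs(W[:,0]-x)<.002,1]).round(4) for x in(.596,.62,.64,.655)])
E
```

```text
t 20.6 p [ 0.4532 -0.3238  0.1054] rpy [179.98   0.   170.61] F [-0.1  0.3 -0.1] w 0.0787
.4543,-.3245,.004,170.5 | rot [0.0001 0.     0.0006] rows>= 0.0 | dp [-0.0015 -0.0006  0.1268] rows>= 2.0
peg [0.58362122 0.14856813] [0.66119754 0.17124228] [0.62240938 0.15990521] [np.float64(0.1591), np.float64(0.1608), np.float64(0.1609), np.float64(0.1614)]
```

View pics/c8.png

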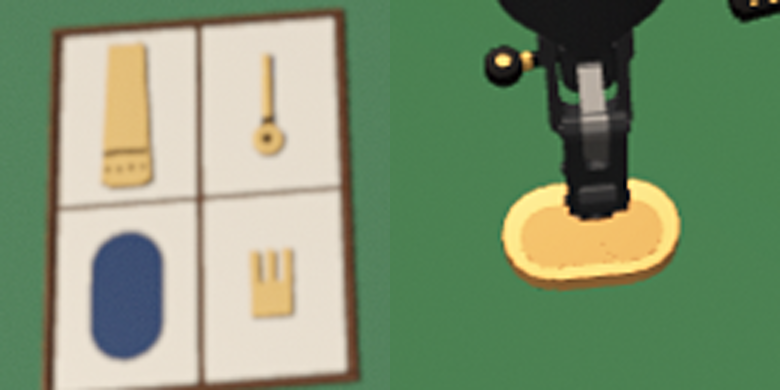

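The peg sits on its outline: centre (.6224,.1599) against (.6227,.1602). The jaws straddle the chinrest at (591,233) in the crop. I'll descend and grip.

Emit:
move_arm --jaw '[20, 20, 20, 20, 20, 255, 255, 255, 255, 255]' --dp '[[-0.0015, -0.0006, 0.05], [0, 0, 0.05], [0, 0, 0.0285], [0, 0, 0], [0, 0, 0], [0, 0, 0], [0, 0, 0], [0, 0, 0], [0, 0, 0], [0, 0, 0]]' --rotation '[[0, 0, 0], [0, 0, 0], [0, 0, 0], [0, 0, 0], [0, 0, 0], [0, 0, 0], [0, 0, 0], [0, 0, 0], [0, 0, 0], [0, 0, 0]]' --squeeze 30

```text
clock: 21.95
position: [0.4542, -0.326, 0.0037]
tool_rot: [-3.141, 0.001, 2.976]
force: [-0.9, 1.9, 10.4]
grip_width: 0.0515
```

```bash
python3 - <<'E'
from meas import *
b=grab_frame("side");cv2.imwrite("pics/s9.png",b)
v=pix("side",[.4543,-.3245,.02]).astype(int)
cv2.imwrite("pics/c9.png",cv2.resize(b[v[1]-50:v[1]+50,v[0]-65:v[0]+65],None,fx=5,fy=5,interpolation=2))
E
python3 go.py .4543,-.3245,.085,181.4 .4905,.259,.085,181.4
```

```text
t 22.0 p [ 0.4542 -0.326   0.0037] rpy [-1.7997e+02  8.0000e-02  1.7050e+02] F [-0.6  1.7 10.5] w 0.0513
.4543,-.3245,.085,181.4 | rot [-0.0002  0.0005 -0.0605] rows>= 1.1 | dp [-1.000e-04  1.900e-03 -1.016e-01] rows>= 1.6
.4905,.259,.085,181.4 | rot [0. 0. 0.] rows>= 0.0 | dp [-0.0631  0.7281  0.    ] rows>= 11.7
```

View pics/c9.png

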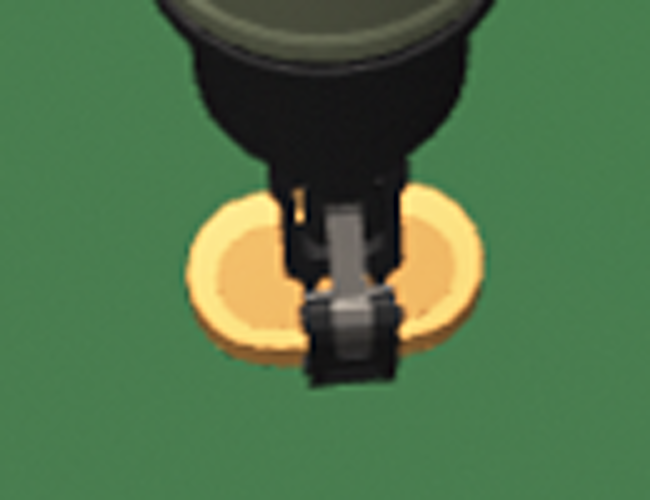

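The chinrest is gripped squarely in the middle (51.5 mm). I'll carry it to its pad.

Emit:
move_arm --jaw '[255, 255, 255, 255, 255, 255, 255, 255, 255, 255]' --dp '[[0, 0, -0.04], [0, 0, -0.062], [0, 0, 0], [-0.0053, 0.0607, 0], [-0.0053, 0.0607, 0], [-0.0053, 0.0607, 0], [-0.0053, 0.0607, 0], [-0.0053, 0.0607, 0], [-0.0053, 0.0607, 0], [-0.0053, 0.0607, 0]]' --rotation '[[0, 0, 0], [0, 0, -0.03], [0, 0, -0.0305], [0, 0, 0], [0, 0, 0], [0, 0, 0], [0, 0, 0], [0, 0, 0], [0, 0, 0], [0, 0, 0]]'

```text
clock: 23.25
position: [0.4753, 0.0164, 0.0848]
tool_rot: [3.141, 0.001, -3.117]
force: [0.3, 0.4, -0.4]
grip_width: 0.0513
```

Emit:
move_arm --jaw '[255, 255, 255, 255, 255, 255, 255, 255, 255]' --dp '[[-0.0053, 0.0607, 0], [-0.0053, 0.0607, 0], [-0.0053, 0.0607, 0], [-0.0053, 0.0607, 0], [-0.0053, 0.0607, 0], [0, 0, 0.035], [0, 0, 0.035], [0, 0, 0], [0, 0, 0]]' --rotation '[[0, 0, 0], [0, 0, 0], [0, 0, 0], [0, 0, 0], [0, 0, 0], [0, 0, 0], [0, 0, 0], [0, 0, 0], [0, 0, 0]]'

```text
clock: 24.38
position: [0.4908, 0.2581, 0.0293]
tool_rot: [3.141, 0.001, -3.117]
force: [-0.3, -0.8, -0.3]
grip_width: 0.0511
```

```bash
python3 go.py .4903,.259,.0135,181.4
```

```text
t 24.38 p [0.4908 0.2581 0.0293] rpy [ 1.7997e+02  5.0000e-02 -1.7862e+02] F [-0.3 -0.8 -0.3] w 0.0511
.4903,.259,.0135,181.4 | rot [ 0.0002  0.0003 -0.0001] rows>= 0.0 | dp [0.0006 0.0011 0.0198] rows>= 0.3
```

Emit:
move_arm --jaw '[255, 255, 255, 255, 70, 70, 70, 70, 70, 70]' --dp '[[0.0006, 0.0011, 0.01], [0, 0, 0.0095], [0, 0, 0], [0, 0, 0], [0, 0, 0], [0, 0, 0], [0, 0, -0.02], [0, 0, -0.06], [0, 0, -0.06], [0, 0, 0]]' --rotation '[[0, 0, 0], [0, 0, 0], [0, 0, 0], [0, 0, 0], [0, 0, 0], [0, 0, 0], [0, 0, 0], [0, 0, 0], [0, 0, 0], [0, 0, 0]]'

```text
clock: 25.62
position: [0.4915, 0.2598, 0.1289]
tool_rot: [3.138, 0.005, -3.117]
force: [0.3, 0.7, -0.9]
grip_width: 0.0618
```

Emit:
move_arm --jaw '[70, 70, 70, 70, 70, 70, 70, 70, 70]' --dp '[[0, -0.06, 0], [0, -0.06, 0], [0, -0.06, 0], [0, -0.06, 0], [0, -0.06, 0], [0, -0.06, 0], [0, -0.06, 0], [0, 0, 0], [0, 0, 0]]' --rotation '[[0, 0, 0], [0, 0, 0], [0, 0, 0], [0, 0, 0], [0, 0, 0], [0, 0, 0], [0, 0, 0], [0, 0, 0], [0, 0, 0]]'

```text
clock: 26.75
position: [0.4979, -0.0766, 0.1247]
tool_rot: [3.141, -0.0, -3.117]
force: [-1.2, 0.1, 0.0]
grip_width: 0.0621
```

```bash
python3 go.py;  python3 - <<'E'
from meas import *
a=grab_frame("top");b=grab_frame("side")
cv2.imwrite("pics/all9.png",np.hstack([cv2.resize(a[135:285,110:240],(390,450),interpolation=2),cv2.resize(b[115:190,200:340],(400,450),interpolation=2)]))
cv2.imwrite("pics/t9.png",a)
g=cv2.resize(a,None,fx=4,fy=4,interpolation=2).astype(int)
m=((g[...,2]-g[...,0])>45)&(g[...,2]>120)
for nm,c,z,hx in(("chin",(.4901,.2568),.02,.055),("mute",(.4927,.1568),.015,.035),("tail",(.6201,.2602),.015,.058),("peg",(.6227,.1602),.0145,.045)):
    x0,y0=(pix("top",[c[0]+hx,c[1]+.036,z])*4).astype(int);x1,y1=(pix("top",[c[0]-hx,c[1]-.036,z])*4).astype(int)
    v,u=np.nonzero(m[y0:y1,x0:x1]);W=world("top",(np.c_[u+x0,v+y0]+.5)/4-.5,z);d=np.linalg.eigh(np.cov(W.T))[1][:,1]
    print(nm,"pad",c,"ctr",((W.min(0)+W.max(0))/2).round(4),np.ptp(W,axis=0).round(3),"yaw",np.degrees(np.arctan(d[1]/d[0])).round(2))
E
```

```text
t 26.75 p [ 0.4979 -0.0766  0.1247] rpy [ 1.7998e+02 -1.0000e-02 -1.7861e+02] F [-1.2  0.1  0. ] w 0.0621
chin pad (0.4901, 0.2568) ctr [0.4899 0.2574] [0.093 0.055] yaw 2.24
mute pad (0.4927, 0.1568) ctr [0.4925 0.1572] [0.048 0.031] yaw 3.09
tail pad (0.6201, 0.2602) ctr [0.6197 0.2581] [0.109 0.037] yaw 2.26
peg pad (0.6227, 0.1602) ctr [0.6224 0.1599] [0.078 0.023] yaw 1.75
```

View pics/all9.png

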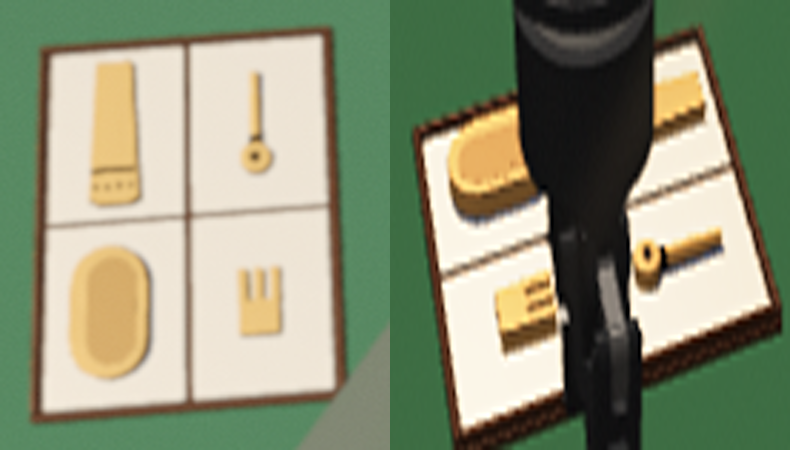

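The pictures show all four fittings flat on their outlines, within about 1 mm and 1–2°, and the arm is clear. I'm handing in.

```bash
python3 -c "
from workcell import workorder
print(workorder.job_done())"
```

```text
the job is handed in; nothing more can be done
None
```

All four boxwood fittings (mute, tailpiece, peg and chinrest) are in the set tray, each flat and right side up on its own outline. I handed the job in at about 27 s, with the gripper empty and clear. I did not grip the ebony parts or the orange and purple mutes. I took no last picture of the bench to confirm they had not been nudged.

The last top-camera check, measured against the outlines:

| Fitting | Centre error | Turned from the tray's line |
|---|---|---|
| Mute | about 0.5 mm | about 1.5° (least certain, as the mute is short) |
| Tailpiece | about 0.5 mm | about 0.6° |
| Peg | about 0.5 mm | about 0.3° |
| Chinrest | about 0.6 mm | about 0.8° |

- **Tailpiece readings:** a later bounding-box reading put it 2 mm off in y. I relied on the earlier midline fit, since a slightly turned taper skews a bounding box.
- **Camera disagreement:** the two cameras differed by 2–7 mm in absolute position. I compared each part with its outline in the top camera only, corrected by the arm's own readings when gripping.
- **Side view:** the arm partly blocked the last side picture.
- **Forces:** the highest force I read at the tool was about 10 N, while closing on the chinrest and tailpiece.

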